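# Rotate the oil stock: three oldest bottles out, new ones in behind

## Task

Rotate the oil stock first-in, first-out: take the three oldest bottles from the front of the sloped lane and stand them upright in the grey tray, leave the fourth in the lane, and load every new bottle from the wooden carrier upright into the lane behind it. All bottles in the lane must end up standing one behind the other against the front stop; leave the other things on the desk where they are.

Things in the scene. Friction and masses are not known exactly. Their poses are not given: they have to be found in the camera images.
- lane_front (a point): front of the fixed, sloped roller lane: this point is on the deck, mid-width, at the inner face of the clear stop plate (52 mm high above the deck), 85 mm above the desk. x points level along the lane to its rear (loading) end, y across, z up. The deck rises 5 degrees (0.087 rad) along x; stop and bottles stand square to it, so lift a bottle out along that square direction.
- lane_rear (a point): rear end of the lane's deck, mid-width on its surface, 157 mm behind the front point and 14 mm higher. The channel is 40 mm wide between rails 4 mm thick that stand 30 mm above the deck, and a plate 52 mm high closes this end. Bottles slide down by themselves to the stop or to the bottle in front; four touching bottles take up 130 mm.
- tray: grey open tray, 90 mm (x) by 98 mm (y) outside, on a fixed pedestal: its inner floor is 85 mm and its rim 101 mm above the desk, walls 4 mm thick; origin on the desk under its centre, sides along its x and y axes, z up. It and the carrier exchange places from start to start, between case and partition.
- partition (a point): a point on the desk at the foot of the fixed grey partition, an upright wall 340 mm high on the far side of the tray, carrier and lane; its face is the plane through this point along the y axis of the point (x points away from the work, into the wall).
- case_edge (a point): a point on top of the black case (fixed, 80 mm high, with bystanders on it) at its long edge that runs along the point's y axis beside tray and carrier, on the robot's side; the case lies towards -x of it, and its end is 200 mm along +y, short of the lane.
- carrier: wooden delivery carrier on a fixed pedestal, 90 (x) by 101 mm (y) outside: two troughs along its x axis, each 37 mm wide, with their middles at y = +28 and -28 mm, in which the new bottles stand; smooth floor 85 mm above the desk; side rims and middle block 30 mm, end walls (x) 52 mm above that floor; origin on the desk under its centre, z up. It and the tray exchange places.
- lane_bottle_1_mid (a point): a small upright oil bottle, round body 32 mm across and 61 mm high, then a 20 mm cap and a thin soft nozzle (96 mm over all). This point lies on its axis, 35 mm above its underside (61 mm of straight wall: grip it about 52 mm above the underside); z is the bottle's axis. At the start it stands in the lane, the front one (the oldest).
- lane_bottle_2_mid (a point): a small upright oil bottle, round body 32 mm across and 61 mm high, then a 20 mm cap and a thin soft nozzle (96 mm over all). This point lies on its axis, 35 mm above its underside (61 mm of straight wall: grip it about 52 mm above the underside); z is the bottle's axis. At the start it stands in the lane, the second from the front.
- lane_bottle_3_mid (a point): a small upright oil bottle, round body 32 mm across and 61 mm high, then a 20 mm cap and a thin soft nozzle (96 mm over all). This point lies on its axis, 35 mm above its underside (61 mm of straight wall: grip it about 52 mm above the underside); z is the bottle's axis. At the start it stands in the lane, the third from the front.
- lane_bottle_4_mid (a point): a small upright oil bottle, round body 32 mm across and 61 mm high, then a 20 mm cap and a thin soft nozzle (96 mm over all). This point lies on its axis, 35 mm above its underside (61 mm of straight wall: grip it about 52 mm above the underside); z is the bottle's axis. At the start it stands in the lane, the fourth from the front (the newest of them).
- new_bottle_1_mid (a point): a small upright oil bottle, round body 32 mm across and 61 mm high, then a 20 mm cap and a thin soft nozzle (96 mm over all). This point lies on its axis, 35 mm above its underside (61 mm of straight wall: grip it about 52 mm above the underside); z is the bottle's axis. New stock; at the start it stands on the carrier (it may be absent).
- new_bottle_2_mid (a point): a small upright oil bottle, round body 32 mm across and 61 mm high, then a 20 mm cap and a thin soft nozzle (96 mm over all). This point lies on its axis, 35 mm above its underside (61 mm of straight wall: grip it about 52 mm above the underside); z is the bottle's axis. New stock; at the start it stands on the carrier (it may be absent).
- new_bottle_3_mid (a point): a small upright oil bottle, round body 32 mm across and 61 mm high, then a 20 mm cap and a thin soft nozzle (96 mm over all). This point lies on its axis, 35 mm above its underside (61 mm of straight wall: grip it about 52 mm above the underside); z is the bottle's axis. New stock; at the start it stands on the carrier (it may be absent).
- lens_mid (a point): bystander: black lens, 49 mm across, 35 mm high, standing on the desk; its centre
- driver_mid (a point): bystander: screwdriver lying behind the lane at the desk's end, 176 mm long, 26 mm thick; its origin 11 mm up
Things that resemble listed ones, but are neither listed nor needed, are in the scene too. What is shaped like the part that bears new_bottle_3_mid but green is not meant. What is shaped like the part that bears lane_bottle_1_mid but blue or turquoise is not meant.

How it is judged:
By the outcome, as a careful person would: the job done as asked, in the order asked, and still so for the second after the job is handed in, with the robot touching nothing.
Of new_bottle_1, new_bottle_2, new_bottle_3 only 2 to 3 are there at a start; the rules pass over those that are not, and their reading is None.
At some moment in a run one of new_bottle_1, new_bottle_2, new_bottle_3 may be knocked a few centimetres aside while the robot is not near it.
It also fails if it takes over 200 s, if anything falls off the work surface, if the arm or the gripper's body presses on something with over 40 N, if the wrist force passes 120 N, or if a joint passes its speed limit or range.

## Robot

A 7-joint arm with a two-finger parallel gripper is mounted at the origin on the work surface; the furniture and walls round the work are solid. World frame = base frame: x ahead of the robot, y to its left, z up, the work surface at z = 0. Lengths are in m, angles in rad, forces in N, time in s.
With the tool pointing down it reaches from about 0.4 to 0.9 m from the base axis. Payload 5.5 kg.
Tool frame: the origin (TCP) lies where the fingers leave the gripper's body, on its centre line; the fingertips stand 73 mm ahead of it and the grasp point (between the pads) lies 54 mm ahead of it; z points along the fingers, y is the line along which they close (so a half turn about z gives the same grasp; the last joint's range is limited). The gripper opens to 85 mm and grips with 20 to 120 N. Pads are 22 mm wide; open, the fingers measure 114 mm over their backs; the gripper's body (76 mm by 85 mm) begins 54 mm behind the grasp point. The pads swing forward as they close: fully open they stand 13 mm farther back than shut.
Start: joints at [-1.038, 0.501, -0.427, 1.55, 0.221, 1.138, -0.21], TCP at [0.173, 0.626, 0.304] pointing down, gripper open.
Joint ranges: [-2.88, 2.88], [-0.31, 2.03], [-1.54, 1.56], [0.2, 2.42], [-1.41, 4.55], [0.19, 2.02], [-2.57, 2.57]. Speed limits (rad/s): [2.57, 2.57, 3.14, 3.14, 3.14, 3.14, 3.14].

## Interface

Orientations are given as a unit quaternion [w, x, y, z].
In Python, from bench import robot, effector, readout, eyes, finish_job gives the robot as it stands. Calls block until the motion is done:
- robot.move_ptp(position, orientation): joint-space move of the TCP to a pose.
- robot.move_straight(position, velocity=0.15, ori=None, contact_N=None): straight line of the TCP; ori=None keeps the orientation; velocity is the mean speed in m/s. With contact_N (N) it stops when the force on the tool has changed by that much, and returns True; else False.
- robot.move_j(angles): joint-space move.
- effector.release() and effector.close_gripper(squeeze=None): open the fingers fully, or close them until they stop; squeeze is the grip in N (None keeps the last).
- robot.wait(seconds).
- robot.ik(position, orientation): joint angles nearest the present ones, or None.
- readout.read_state(): the state.
- eyes.capture(name): name is "scene" or "side" or "wrist"; returns a dict with "pixels" (480x640x3 uint8, red, green, blue), "fov_y" (degrees; the focal length in pixels is half the picture's height over the tangent of half this angle, whatever the lens; pixels are square), "cx", "cy" (the principal point, pixels), "R" (3x3) and "t" (3): a world point X has camera coordinates R X + t; the wrist camera has in their place "hand_eye" (4x4, takes a point from camera to tool coordinates, whose origin is the TCP and whose axes are the flange's). Camera axes: x right, y down, z forward; pixel columns grow to the right and rows downward; lengths in m; the calibration is good to about 2 mm. A picture is of the moment at which its call begins: read the wrist's pose just before it. There is no depth.
A pose or a line that the arm cannot do raises robot.MotionError and nothing moves.
- finish_job(): hands the job in; it is judged then, once.
Trained networks look in a picture, given as the dict that the camera call returned (one of the last four; its "shot" number tells which), for a name from the list of things; names that differ only in an ending like _2 or _b are one class to them, and where a whole thing is asked for, a point or a joint stands for the part that bears it (a point fixed in the world has none). Each returns a list of dicts, best first, with "score" (0 to 1); they miss things now and then, are a little off and sometimes report something else, mostly with a low value. They report only what shows in the picture. A call takes as long as a camera call. They do not tell look-alikes from the thing itself.
- eyes.search_frame(picture, query): "bbox" ([left, top, width, height] in pixels, round what is visible of it).
- eyes.masks_of(picture, query): "pixels" (480x640 bool, what is visible of it) and "bbox" ([left, top, width, height] in pixels, round what is visible of it).
The state is a dict: "t": time; "joints": joint angles; "dq": joint speeds; "effort": joint torques, N m; "ee_pos": TCP position; "ee_rot": TCP orientation; "wrist_force": force on the tool from outside, world axes, zero at the start; "torque": the same for the moment, N m; "grip_width": opening from 0.0 (shut) to 1.0 (fully open); "grasp_force": force on a finger pad.
Only numpy, scipy, OpenCV 4.12 (cv2) and the standard library are available. Lean on these libraries where they do the work, as an engineer would, in place of code of your own. Each camera call takes 0.05 s, during which the arm holds its last target. There are 200 camera calls.

## Working session

There is one attempt and no reset: what is moved stays moved. The work goes in short steps, each a Python script; the robot and the scene stay as the last script left them, time stands still between calls to the robot, and variables do not carry over. Pictures are saved under pics/ and viewed, at most 14 in all, crops included, and the job is handed in when it is done.

```bash
ls; mkdir -p pics; python3 - <<'E'
from bench import robot, effector, readout, eyes
import cv2,numpy as np
s=readout.read_state();print(s['t'],s['ee_pos'],s['ee_rot'])
for n in ['scene','side','wrist']:
    p=eyes.capture(n);cv2.imwrite(f'pics/{n}0.png',p['pixels'][:,:,::-1])
    print(n,p['fov_y'],p['cx'],p['cy'],p.get('R'),p.get('t'),p.get('hand_eye'))
    for q in ['lane_bottle_1_mid','new_bottle_1_mid','tray','carrier','lens_mid']:
        print(q,[(np.round(d['bbox']).tolist(),round(d['score'],2)) for d in eyes.search_frame(p,q)][:10])
E
```

```text
pics
0.0 [0.17311064 0.62596151 0.30286835] [-1.70949994e-04  1.34447904e-01  9.90920201e-01 -9.41543512e-04]
scene 46.24055694839226 315.4134457068009 239.6853955468932 [[ 0.72390526 -0.68976272  0.01373179]
 [-0.50633782 -0.54470983 -0.66851568]
 [ 0.46859704  0.47698909 -0.74357127]] [-0.16716901  0.50817214  0.83009183] None
lane_bottle_1_mid [([249.0, 190.0, 19.0, 28.0], 0.74), ([163.0, 220.0, 18.0, 27.0], 0.73), ([266.0, 185.0, 16.0, 28.0], 0.71), ([209.0, 204.0, 17.0, 30.0], 0.68), ([291.0, 289.0, 64.0, 68.0], 0.25)]
new_bottle_1_mid [([287.0, 228.0, 15.0, 26.0], 0.76), ([293.0, 182.0, 17.0, 27.0], 0.31)]
tray [([292.0, 288.0, 63.0, 70.0], 0.75)]
carrier [([280.0, 232.0, 57.0, 63.0], 0.64)]
lens_mid [([331.0, 373.0, 30.0, 30.0], 0.62)]
side 51.01790532379714 323.3163458410291 239.60994301346318 [[-0.99059975 -0.1360272   0.01444764]
 [-0.09794673  0.63159838 -0.76908382]
 [ 0.09549121 -0.76326934 -0.63898462]] [ 0.56035704 -0.0701378   1.23634028] None
lane_bottle_1_mid [([322.0, 255.0, 20.0, 40.0], 0.72), ([337.0, 347.0, 21.0, 38.0], 0.7), ([397.0, 374.0, 24.0, 47.0], 0.63)]
new_bottle_1_mid [([342.0, 211.0, 19.0, 36.0], 0.55)]
tray [([358.0, 189.0, 53.0, 44.0], 0.58), ([238.0, 325.0, 77.0, 50.0], 0.23), ([326.0, 257.0, 16.0, 34.0], 0.21)]
carrier [([320.0, 198.0, 63.0, 72.0], 0.76)]
lens_mid []
wrist 63.53055723652141 319.28690908243135 242.897595697909 None None [[ 4.69832664e-05 -9.64688133e-01 -2.63394769e-01  6.68683414e-02]
 [ 9.99999717e-01  2.43024019e-04 -7.11704089e-04 -8.60027807e-04]
 [ 7.50583744e-04 -2.63394661e-01  9.64687871e-01 -7.15991721e-02]
 [ 0.00000000e+00  0.00000000e+00  0.00000000e+00  1.00000000e+00]]
lane_bottle_1_mid [([324.0, 354.0, 32.0, 64.0], 0.8)]
new_bottle_1_mid []
tray []
carrier []
lens_mid []
```

View pics/scene0.png

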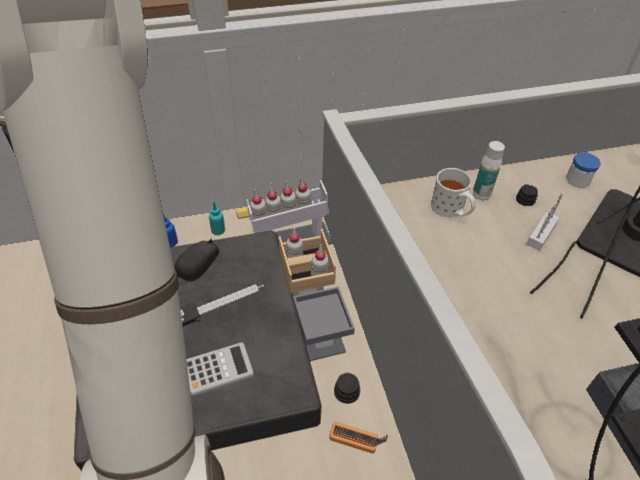

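View pics/side0.png

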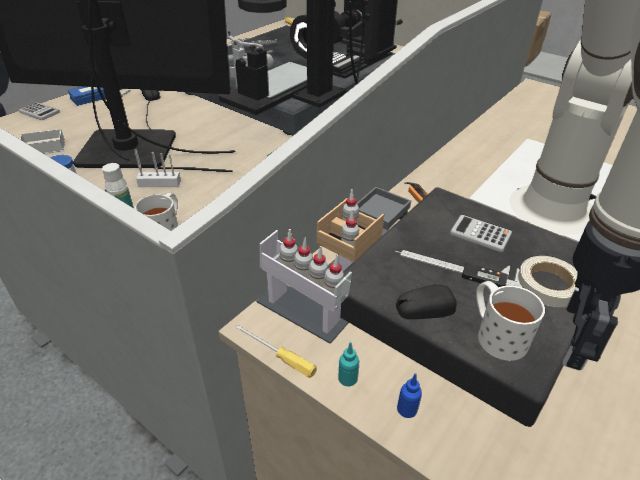

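View pics/wrist0.png

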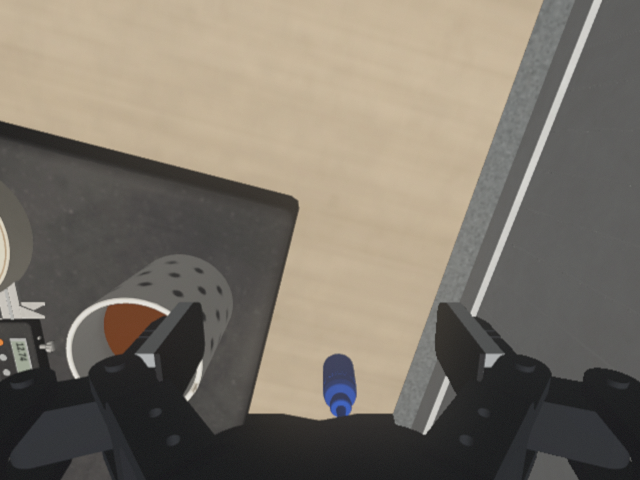

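The scene view shows four red-capped bottles in the lane, at (257,199) to (303,187). Two new ones are in the carrier at (294,239) and (320,257), and the empty tray is at (323,315). The look-alikes are the teal (217,218) and blue (170,232) bottles; both stand on the desk and are not meant. The wrist view shows only the blue bottle and the mug.

Next I triangulate roughly and then look from close by.

```bash
cat > h.py <<'E'
import numpy as np,cv2
from scipy.spatial.transform import Rotation as Rn
from scipy.optimize import least_squares
from bench import robot, effector, readout, eyes, finish_job
def cam(n):
    """capture with P (3x4 extrinsics) and K; wrist through hand_eye"""
    s=readout.read_state(); p=eyes.capture(n)
    f=240/np.tan(np.radians(p['fov_y'])/2)
    K=np.array([[f,0,p['cx']],[0,f,p['cy']],[0,0,1]])
    if n=='wrist':
        q=s['ee_rot']; T=np.eye(4); T[:3,:3]=Rn.from_quat(np.roll(q,-1)).as_matrix(); T[:3,3]=s['ee_pos']
        E=np.linalg.inv(T@p['hand_eye']); p['Rw'],p['tw']=E[:3,:3],E[:3,3]
    else: p['Rw'],p['tw']=np.array(p['R']),np.array(p['t'])
    p['K']=K; return p
def save(p,n): cv2.imwrite(f'pics/{n}.png',p['pixels'][:,:,::-1])
def proj(p,X):
    c=np.atleast_2d(X)@p['Rw'].T+p['tw']; u=c@p['K'].T; return u[:,:2]/u[:,2:]
def ray(p,uv):
    d=p['Rw'].T@np.linalg.inv(p['K'])@np.array([uv[0],uv[1],1.]); return -p['Rw'].T@p['tw'],d/np.linalg.norm(d)
def tri(obs):
    A=np.zeros((3,3));b=np.zeros(3)
    for p,uv in obs:
        o,d=ray(p,uv);M=np.eye(3)-np.outer(d,d);A+=M;b+=M@o
    X=np.linalg.solve(A,b);return X,[float(np.linalg.norm(proj(p,X)[0]-uv)) for p,uv in obs]
def atz(p,uv,z):
    o,d=ray(p,uv);return o+d*(z-o[2])/d[2]
def quat(yaw_close,tilt=None):
    """tool down; y axis (closing) along yaw angle; tilt: unit 'up' vector of the grip axis"""
    up=np.array([0,0,1.]) if tilt is None else tilt
    z=-up; y=np.array([np.cos(yaw_close),np.sin(yaw_close),0]); y-=z*(y@z); y/=np.linalg.norm(y); x=np.cross(y,z)
    return np.roll(Rn.from_matrix(np.c_[x,y,z]).as_quat(),1)
E
python3 - <<'E'
from h import *
a=cam('scene');b=cam('side')
for n,u,v in [('laneA',(303,187),(290,242)),('B',(287,191),(304,251)),('C',(272,196),(319,260)),('D',(257,199),(335,268)),
 ('N1',(294,239),(350,225)),('N2',(320,256),(350,205)),('laneL',(248,212),(348,275)),('tray?',(323,315),(385,207)),('lens',(347,387),(0,0)),('blue',(170,232),(410,397)),('part',(334,113),(178,245))]:
    if v==(0,0): print(n,atz(a,u,.035));continue
    X,e=tri([(a,u),(b,v)]);print(n,X.round(3),np.round(e,1))
E
```

```text
laneA [0.573 0.402 0.161] [0.8 0.9]
B [0.545 0.418 0.158] [0.2 0.2]
C [0.516 0.432 0.153] [0.1 0.1]
D [0.487 0.447 0.152] [0.2 0.3]
N1 [0.473 0.318 0.145] [0.1 0.1]
N2 [0.48  0.252 0.144] [0.2 0.2]
laneL [0.462 0.444 0.135] [1.1 1.3]
tray? [0.412 0.176 0.094] [1.9 1.6]
lens [0.36848631 0.06304535 0.035     ]
blue [0.349 0.597 0.034] [1.1 1.5]
part [0.742 0.489 0.212] [4.1 5.8]
```

```bash
python3 - <<'E'
from h import *
q=quat(np.arctan2(.886,.463))
robot.move_ptp([.53,.36,.46],q); p=cam('wrist'); save(p,'w1')
print(readout.read_state()['joints'],readout.read_state()['t'])
for k in ['new_bottle_1_mid','lane_bottle_1_mid','tray','carrier']:
    print(k,[(np.round(d['bbox']).tolist(),round(d['score'],2)) for d in eyes.search_frame(p,k)])
robot.move_ptp([.43,.22,.46],q); p=cam('wrist'); save(p,'w2')
print(readout.read_state()['joints'],readout.read_state()['t'])
for k in ['new_bottle_1_mid','lane_bottle_1_mid','tray','carrier']:
    print(k,[(np.round(d['bbox']).tolist(),round(d['score'],2)) for d in eyes.search_frame(p,k)])
E
```

```text
[-0.38823467  0.37572944 -0.3558301   1.36587484  0.12859195  1.42359294
  0.35225657] 2.775
new_bottle_1_mid [([238.0, 159.0, 38.0, 37.0], 0.61), ([333.0, 106.0, 72.0, 169.0], 0.28)]
lane_bottle_1_mid [([416.0, 36.0, 38.0, 38.0], 0.76), ([356.0, 112.0, 38.0, 37.0], 0.6)]
tray [([75.0, 143.0, 111.0, 83.0], 0.72)]
carrier [([358.0, 141.0, 34.0, 38.0], 0.69), ([178.0, 142.0, 107.0, 95.0], 0.63)]
[-0.19586696  0.05947914 -0.34920403  1.73791693  0.02060466  1.34645323
  0.54100804] 3.75
new_bottle_1_mid []
lane_bottle_1_mid [([549.0, 57.0, 70.0, 35.0], 0.74), ([514.0, 133.0, 65.0, 33.0], 0.6)]
tray [([234.0, 164.0, 94.0, 78.0], 0.92)]
carrier [([338.0, 164.0, 107.0, 92.0], 0.65)]
```

View pics/w1.png

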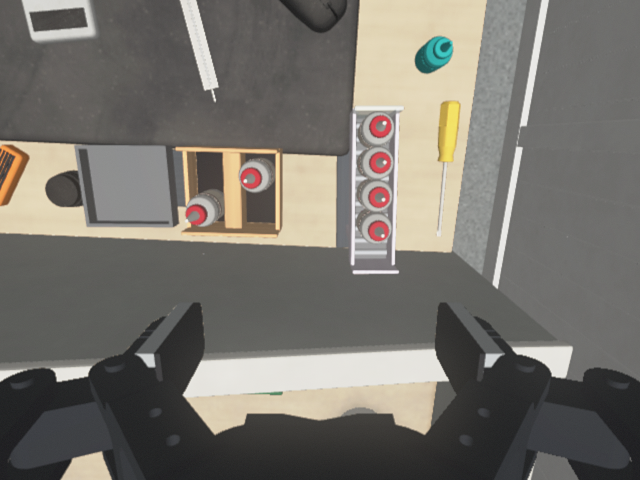

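View pics/w2.png

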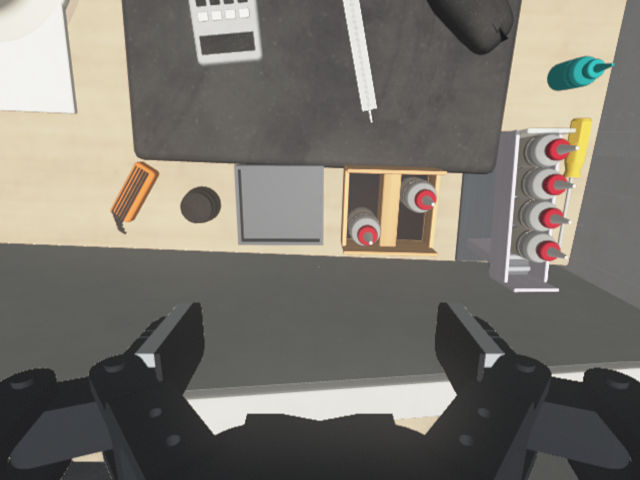

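Seen from above, the tray is at (130,186) in w1. The carrier holds two new bottles: (255,175) in the right trough at the case end, and (205,208) in the left trough at the wall end. The lane bottles have caps at (380,125), (377,160), (375,196) and (375,230), with the gap at the wall end, which makes the wall end the rear. The lane's front stop is at (378,108), and the teal bottle at (435,55) is a look-alike.

```bash
cat >> h.py <<'E'
def pose_cam(pos,q,like):
    T=np.eye(4);T[:3,:3]=Rn.from_quat(np.roll(q,-1)).as_matrix();T[:3,3]=pos
    E=np.linalg.inv(T@like['hand_eye']);return dict(Rw=E[:3,:3],tw=E[:3,3],K=like['K'])
E
python3 - <<'E'
from h import *
p=cam('wrist');q=quat(np.arctan2(.886,.463))
A=pose_cam([.53,.36,.46],q,p);B=pose_cam([.43,.22,.46],q,p)
print('now',readout.read_state()['ee_pos'])
for n,u,v in [('tray1',(76,146),(236,165)),('tray2',(171,145),(323,165)),('tray3',(180,226),(323,244)),('tray4',(88,229),(238,245)),
 ('part1',(0,234),(150,248)),('part2',(340,248),(460,262)),
 ('car1',(177,149),(344,168)),('car2',(281,151),(446,171)),('car3',(279,235),(436,256)),('car4',(183,235),(342,250)),
 ('N1cap',(251,177),(424,200)),('N2cap',(196,215),(367,235)),('L1',(380,126),(560,149)),('L2',(378,161),(556,183)),('L3',(376,196),(550,217)),('L4',(376,230),(545,251)),
 ('stopL',(352,108),(514,131)),('stopR',(403,108),(577,129)),('rearL',(352,272),(514,291)),('rearR',(398,271),(560,289)),('caseL',None,(137,155)),('caseR',(348,154),(494,173))]:
    z=dict(p=0,t=.101,c=.137).get(n[0])
    if n.startswith('tray'):z=.101
    if n.startswith('case'):z=.08
    if n.startswith('car'): z=.137
    if u is None: print(n,atz(B,v,z).round(4));continue
    X,e=tri([(A,u),(B,v)]);print(n,X.round(4),np.round(e,1), '' if z is None else (atz(A,u,z).round(4),atz(B,v,z).round(4)))
E
```

```text
now [0.4303514  0.22083773 0.45959373]
tray1 [0.3559 0.1547 0.1022] [1.8 1.7] (array([0.3571, 0.1529, 0.101 ]), array([0.3544, 0.1555, 0.101 ]))
tray2 [0.4002 0.2388 0.0832] [0.8 0.8] (array([0.4037, 0.2443, 0.101 ]), array([0.3983, 0.2397, 0.101 ]))
tray3 [0.4835 0.1956 0.0803] [0.6 0.6] (array([0.4835, 0.204 , 0.101 ]), array([0.4777, 0.1985, 0.101 ]))
tray4 [0.4358 0.1085 0.0977] [2. 2.] (array([0.4379, 0.109 , 0.101 ]), array([0.4334, 0.111 , 0.101 ]))
part1 [0.3924 0.0133 0.0947] [2.9 2.9] (array([ 0.3785, -0.0716,  0.    ]), array([ 0.3939, -0.0352,  0.    ]))
part2 [0.6158 0.3467 0.008 ] [1.1 1.1] (array([0.6194, 0.3452, 0.    ]), array([0.6182, 0.349 , 0.    ]))
car1 [0.4116 0.2568 0.1244] [2.4 2.3] (array([0.4153, 0.2597, 0.137 ]), array([0.4084, 0.2579, 0.137 ]))
car2 [0.463  0.3497 0.1236] [1.8 1.8] (array([0.4646, 0.35  , 0.137 ]), array([0.4585, 0.3474, 0.137 ]))
car3 [0.5402 0.3045 0.1279] [0.1 0.1] (array([0.5387, 0.3064, 0.137 ]), array([0.5363, 0.3034, 0.137 ]))
car4 [0.4898 0.215  0.1272] [3.2 3.1] (array([0.492 , 0.2171, 0.137 ]), array([0.484 , 0.2176, 0.137 ]))
N1cap [0.4724 0.3136 0.1495] [0.6 0.6] 
N2cap [0.4786 0.2474 0.1522] [1.6 1.6] 
L1 [0.4865 0.4453 0.155 ] [1.7 1.7] 
L2 [0.5139 0.4296 0.1594] [1.8 1.7] 
L3 [0.5428 0.4137 0.1598] [1.7 1.7] 
L4 [0.5741 0.3991 0.1582] [1.1 1.1] 
stopL [0.46   0.4335 0.108 ] [0.5 0.5] 
stopR [0.482  0.4751 0.1368] [2.4 2.4] 
rearL [0.6044 0.3582 0.1524] [1.3 1.2] 
rearR [0.6244 0.401  0.1534] [1.8 1.8] 
caseL [0.2918 0.0568 0.08  ]
caseR [0.5015 0.411  0.074 ] [1. 1.] (array([0.502 , 0.4101, 0.08  ]), array([0.4988, 0.4095, 0.08  ]))
```

```bash
cat >> h.py <<'E'
import json,os
LA=np.radians(-27.75); lx=np.array([np.cos(LA),np.sin(LA),0]); T5=np.radians(5)
sl=np.array([*(lx[:2]*np.cos(T5)),np.sin(T5)]); up=np.array([*(-lx[:2]*np.sin(T5)),np.cos(T5)])
front=np.array([.487,.446,0])+(.0061-.016*np.cos(T5))*lx; front[2]=.085
if os.path.exists('front.json'): front=np.array(json.load(open('front.json')))
ly=np.array([-lx[1],lx[0],0]); QL=quat(np.radians(90)+LA,up)
PA=np.radians(59.6); n=np.array([np.cos(PA-np.pi/2),np.sin(PA-np.pi/2),0]); t=np.array([np.cos(PA),np.sin(PA),0])
TRAY=np.array([.418,.177,.085]); CAR=np.array([.475,.282,.085])
Z=np.array([0,0,1.])
def lane_base(s): return front+sl*s
def red(p,amin=60):
    h=cv2.cvtColor(p['pixels'],cv2.COLOR_RGB2HSV)
    m=(((h[...,0]<8)|(h[...,0]>170))&(h[...,1]>140)&(h[...,2]>80)).astype(np.uint8)
    k,l,s,c=cv2.connectedComponentsWithStats(m)
    return [(c[i].round(1),int(s[i,4])) for i in range(1,k) if s[i,4]>amin]
E
python3 - <<'E'
from h import *
print(front,np.linalg.norm(robot.ik(lane_base(.016)+up*.2,QL)))
robot.move_ptp(lane_base(.016)+up*.24,QL); p=cam('wrist'); save(p,'w3')
print(red(p)); print([proj(p,lane_base(.016+.0325*i)+up*.072)[0].round(1) for i in range(4)])
p=cam('wrist')
print(proj(p,[front+up*.052,front+up*.052+ly*.02,front+up*.052-ly*.02]).round(1).tolist(),readout.read_state()['wrist_force'])
E
```

```text
[0.4782925  0.45058123 0.085     ] 2.136754461320464
[(array([320.8, 238.1]), 400), (array([322.1, 285.8]), 328), (array([145.4, 303.2]), 367), (array([322.3, 329.7]), 304), (array([ 77.9, 345.9]), 457), (array([322.9, 371. ]), 311)]
[array([321.7, 241.7]), array([321.7, 289. ]), array([321.7, 333.2]), array([321.7, 374.6])]
[[321.6, 210.2], [350.9, 210.2], [292.2, 210.3]] [-0.43112023  1.00285579  0.39347512]
```

View pics/w3.png

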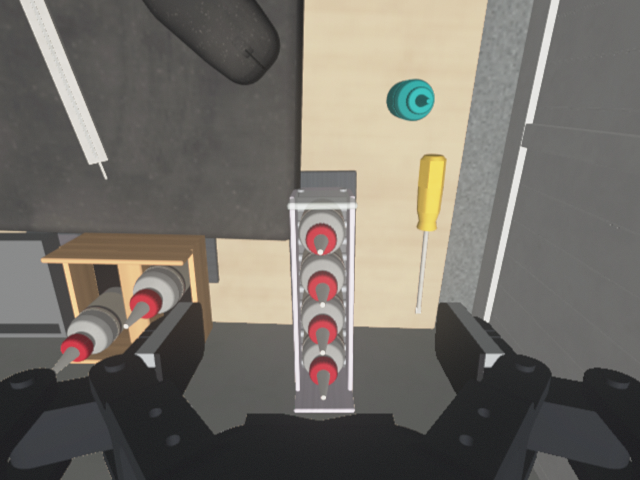

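Projection agrees with the lane bottles' caps at (321,238) to (323,371), to within 4 px and dead-on sideways. The front bottle is the one at (321,238). I check IK for the tray slots and then pick it.

```bash
cat >> h.py <<'E'
QT=quat(PA); QN=[quat(PA-np.pi/2),quat(PA+np.pi/2)]
SLOT=[(TRAY-.023*n-.024*t,QN),(TRAY-.023*n+.024*t,QN),(TRAY+.023*n-.002*t,[QT])]
G=.106; HI=.345
def st():
    s=readout.read_state();return dict(t=round(s['t'],1),w=round(s['grip_width'],3),g=round(s['grasp_force'],1),f=np.round(s['wrist_force'],1).tolist())
def hi(p): p=np.array(p,float);p[2]=max(p[2],HI);return p
def best(pos,qs):
    cur=np.array(readout.read_state()['joints']);o=[(abs(np.array(j)-cur).max(),i) for i,q in enumerate(qs) if (j:=robot.ik(pos,q)) is not None]
    return qs[min(o)[1]]
def pick(base,axis,q):
    effector.release(); robot.move_ptp(hi(base+axis*.24),q)
    robot.move_straight(base+axis*.20,.2,q)
    hit=robot.move_straight(base+axis*G,.08,contact_N=15); print('pick hit',hit,st())
    effector.close_gripper(40); print('gripped',st())
    robot.move_straight(base+axis*(G+.125),.2); print('lifted',st())
def place(base,axis,q,dz=.0015):
    robot.move_ptp(hi(base+axis*(G+.14)),q)
    robot.move_straight(base+axis*(G+.02),.15,q)
    hit=robot.move_straight(base+axis*(G+dz),.03,contact_N=6); print('placed hit',hit,readout.read_state()['ee_pos'][2]-(base+axis*G)[2],st())
    effector.release(); robot.wait(.3)
    robot.move_straight(base+axis*(G+.12),.2); print('left',st())
E
python3 - <<'E'
from h import *
for b,qs in SLOT: print([None if (j:=robot.ik(b+Z*(G+h),q)) is None else np.round(j,2).tolist() for q in qs for h in (0,.14)])
pick(lane_base(.016),up,QL)
p=cam('wrist');print(red(p));save(p,'w4')
E
```

```text
[[-0.31, 0.24, -0.19, 2.2, 0.07, 0.7, -1.07], [-0.27, 0.03, -0.21, 2.06, 0.01, 1.05, -1.01], [0.22, 0.33, -0.78, 2.19, 0.34, 0.75, 1.82], [0.27, 0.06, -0.76, 2.05, 0.05, 1.05, 2.1]]
[[-0.37, 0.3, -0.18, 2.12, 0.08, 0.73, -1.14], [-0.33, 0.11, -0.21, 1.98, 0.03, 1.06, -1.09], [0.13, 0.4, -0.78, 2.1, 0.4, 0.79, 1.72], [0.21, 0.16, -0.81, 1.97, 0.13, 1.07, 1.96]]
[[-0.0, 0.34, -0.48, 2.09, 0.23, 0.75, 0.42], [0.04, 0.14, -0.49, 1.96, 0.07, 1.06, 0.55]]
pick hit False {'t': 7.4, 'w': 1.002, 'g': 0.0, 'f': [0.0, -0.6, -0.1]}
gripped {'t': 7.9, 'w': 0.357, 'g': 39.6, 'f': [0.5, -0.4, 1.4]}
lifted {'t': 8.7, 'w': 0.354, 'g': 39.7, 'f': [0.4, 0.0, -1.4]}
[(array([329.8, 240. ]), 274), (array([139.8, 311.7]), 396), (array([318.8, 349.4]), 1791), (array([ 70.1, 355.4]), 506)]
```

```bash
python3 - <<'E'
from h import *
b,qs=SLOT[0]; q=best(b+Z*(G+.14),qs); place(b,Z,q)
robot.move_ptp(lane_base(.016)+up*.24,QL); p=cam('wrist'); save(p,'w5');print(red(p))
E
```

```text
placed hit False 0.0014495290989203213 {'t': 11.7, 'w': 0.357, 'g': 39.7, 'f': [0.2, -0.1, -0.3]}
left {'t': 13.3, 'w': 0.995, 'g': 0.0, 'f': [0.5, -0.2, -1.1]}
[(array([328.7, 240.9]), 388), (array([318.6, 286.9]), 333), (array([146.4, 305.8]), 378), (array([324. , 331.2]), 305), (array([ 78.7, 348.3]), 460)]
```

View pics/w5.png

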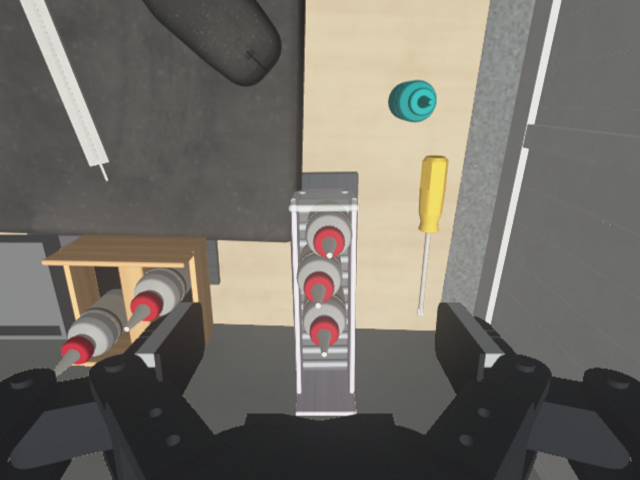

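The remaining three have slid to the stop, with caps at (329,241), (319,287) and (324,331). The carrier is unchanged. I continue with bottles 2 and 3.

```bash
python3 - <<'E'
from h import *
for i in (1,2):
    pick(lane_base(.016),up,QL)
    b,qs=SLOT[i]; place(b,Z,best(b+Z*(G+.14),qs))
    robot.move_ptp(lane_base(.016)+up*.24,QL); p=cam('wrist');print(red(p))
    if not (readout.read_state()['t']<100): break
save(p,'w6')
robot.move_ptp([.43,.22,.46],QT); p=cam('wrist'); save(p,'w7');print(red(p))
print(proj(p,[CAR+Z*.072+a*.02*n+b*.028*t for a,b in ((-1,1),(1,-1))]+[s+Z*.072 for s,_ in SLOT]).round(1).tolist())
E
```

```text
pick hit False {'t': 16.8, 'w': 1.001, 'g': 0.0, 'f': [-0.6, -0.5, 0.1]}
gripped {'t': 17.3, 'w': 0.359, 'g': 39.6, 'f': [-0.2, -0.4, 1.4]}
lifted {'t': 18.1, 'w': 0.361, 'g': 39.7, 'f': [-0.0, -0.7, -1.5]}
placed hit False 0.0014497242697404933 {'t': 20.9, 'w': 0.362, 'g': 39.7, 'f': [-1.2, 0.6, -0.6]}
left {'t': 22.5, 'w': 1.001, 'g': 0.0, 'f': [-0.0, -0.3, -0.8]}
[(array([318. , 240.7]), 401), (array([325.9, 288.6]), 327), (array([ 66.1, 299.9]), 455), (array([146.6, 306.1]), 375)]
pick hit False {'t': 25.9, 'w': 1.003, 'g': 0.0, 'f': [0.2, -0.3, -1.0]}
gripped {'t': 26.4, 'w': 0.365, 'g': 39.8, 'f': [-0.6, -0.3, 1.4]}
lifted {'t': 27.2, 'w': 0.364, 'g': 39.8, 'f': [-0.2, 0.0, -1.0]}
placed hit False 0.0014605235567096142 {'t': 30.1, 'w': 0.365, 'g': 39.8, 'f': [0.1, -0.1, -0.7]}
left {'t': 31.7, 'w': 1.003, 'g': 0.0, 'f': [-1.1, 0.2, -0.0]}
[(array([324.5, 238.2]), 388), (array([ 66.4, 297.6]), 469), (array([146.4, 304.1]), 371)]
[(array([556.8, 137.6]), 279), (array([368.7, 192.2]), 193), (array([251.5, 194.6]), 180), (array([300.1, 194.8]), 198), (array([424.6, 194.3]), 191), (array([274.4, 239.2]), 168)]
[[427.7, 195.0], [368.5, 235.0], [250.8, 195.9], [300.3, 195.9], [275.0, 241.7]]
```

View pics/w7.png

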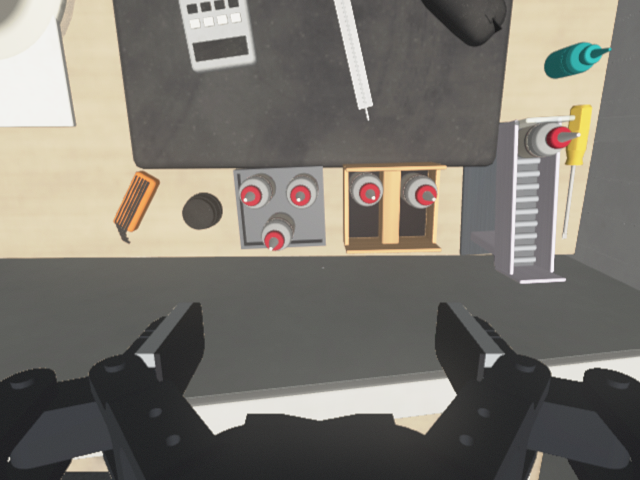

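The tray bottles stand as planned, with caps at (252,195), (300,195) and (274,239). New bottle 2 was knocked along its trough and its cap is now at (369,192), next to new bottle 1 at (425,194). The fingers no longer fit between them, so I'll grip its cap along the trough and slide it back to the wall end.

```bash
python3 - <<'E'
from h import *
b=CAR-.0215*n-.028*t; q=best(b+Z*.2,QN)
effector.release(); robot.move_ptp(b+Z*.26,q)
hit=robot.move_straight(b+Z*.137,.1,contact_N=10);print(hit,st())
effector.close_gripper(30);print(st())
robot.move_straight(b+Z*.137+.037*n,.05);print(st())
effector.release();robot.wait(.3);robot.move_straight(b+Z*.26+.037*n,.15)
robot.move_ptp([.43,.22,.46],QT); p=cam('wrist'); save(p,'w8');print(red(p),st())
E
```

```text
False {'t': 36.8, 'w': 0.999, 'g': 0.0, 'f': [-0.1, 0.6, 0.4]}
{'t': 37.5, 'w': 0.205, 'g': 29.2, 'f': [-0.7, -0.5, 2.8]}
{'t': 38.4, 'w': 0.204, 'g': 29.5, 'f': [1.4, -0.3, 5.1]}
[(array([558.1, 138.4]), 285), (array([252. , 195.1]), 178), (array([300.9, 195.3]), 195), (array([425.5, 194.7]), 193), (array([368.4, 230.3]), 173), (array([275.1, 239.5]), 161)] {'t': 41.6, 'w': 1.0, 'g': 0.0, 'f': [0.1, 0.4, 0.5]}
```

View pics/w8.png

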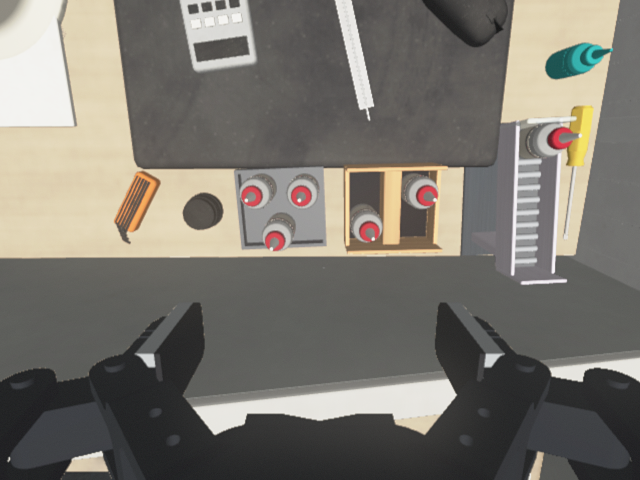

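Bottle 2 is now at (368,230), at the wall end and clear of bottle 1 at (425,195). I pick bottle 1 and load it.

```bash
python3 - <<'E'
from h import *
pick(CAR-.019*n+.026*t,Z,QT)
place(lane_base(.0575),up,QL)
robot.wait(.5)
robot.move_ptp(lane_base(.016)+up*.24,QL); p=cam('wrist'); save(p,'w9');print(red(p))
print([proj(p,lane_base(.016+.0325*i)+up*.072)[0].round(1) for i in range(3)])
E
```

```text
pick hit False {'t': 44.2, 'w': 1.001, 'g': 0.0, 'f': [0.3, -0.2, 0.2]}
gripped {'t': 44.8, 'w': 0.352, 'g': 39.8, 'f': [0.8, 0.9, 0.8]}
lifted {'t': 45.6, 'w': 0.357, 'g': 39.7, 'f': [-0.6, 0.1, -1.1]}
placed hit False 0.0014591770687588101 {'t': 47.9, 'w': 0.354, 'g': 39.8, 'f': [-0.5, -0.6, -1.1]}
left {'t': 49.5, 'w': 0.998, 'g': 0.0, 'f': [0.4, -0.4, -0.6]}
[(array([321.4, 245.3]), 392), (array([314.7, 290. ]), 343), (array([ 73.9, 347.7]), 456)]
[array([318.7, 249.2]), array([318.5, 295.8]), array([318.3, 339.5])]
```

View pics/w9.png

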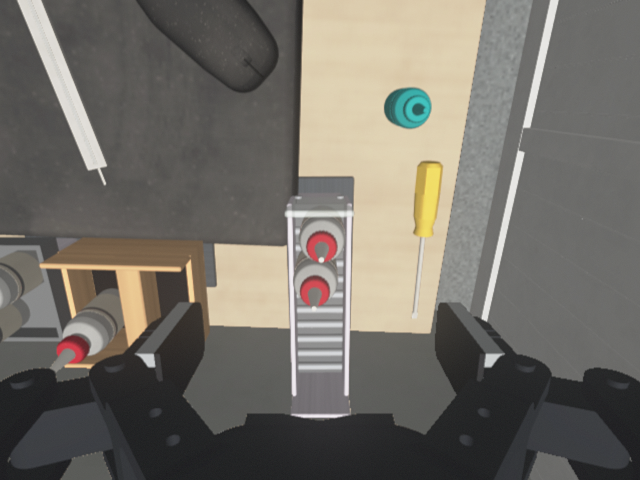

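Bottle 4 is at the stop (321,245) with new bottle 1 touching behind it (315,290). Now I do the last bottle.

```bash
python3 - <<'E'
from h import *
pick(CAR+.016*n-.028*t,Z,QT)
place(lane_base(.090),up,QL)
robot.wait(.5)
robot.move_ptp(lane_base(.016)+up*.24,QL); p=cam('wrist');print(red(p))
robot.move_ptp([.43,.22,.46],QT); p=cam('wrist'); save(p,'w10');print(red(p),st())
a=cam('side');save(a,'side1')
cv2.imwrite('pics/s1c.png',cv2.resize(a['pixels'][170:360,220:460,::-1],None,fx=3,fy=3,interpolation=cv2.INTER_CUBIC))
E
```

```text
pick hit False {'t': 53.2, 'w': 0.993, 'g': 0.0, 'f': [0.4, -0.8, -0.3]}
gripped {'t': 53.8, 'w': 0.364, 'g': 39.7, 'f': [0.3, 0.2, 1.7]}
lifted {'t': 54.5, 'w': 0.359, 'g': 39.7, 'f': [-0.2, -0.7, -0.9]}
placed hit False 0.0014653681968966048 {'t': 57.0, 'w': 0.361, 'g': 40.2, 'f': [1.0, 0.2, 0.3]}
left {'t': 58.7, 'w': 0.998, 'g': 0.0, 'f': [-0.4, -0.6, 0.8]}
[(array([322.9, 244.2]), 401), (array([314.4, 288.6]), 352), (array([320.4, 334.5]), 315)]
[(array([558.5, 137.2]), 282), (array([550.4, 170.7]), 256), (array([251.4, 194.3]), 182), (array([300.1, 194.7]), 200), (array([553.3, 205.9]), 231), (array([274.3, 239.1]), 167)] {'t': 60.7, 'w': 0.999, 'g': 0.0, 'f': [0.7, 0.2, -0.0]}
```

View pics/w10.png

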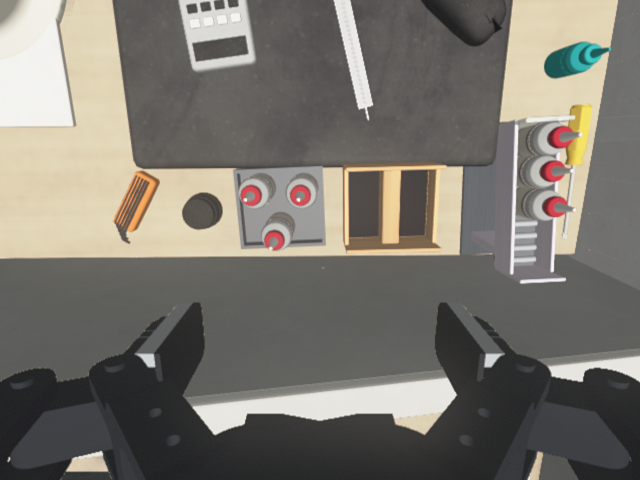

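View pics/s1c.png

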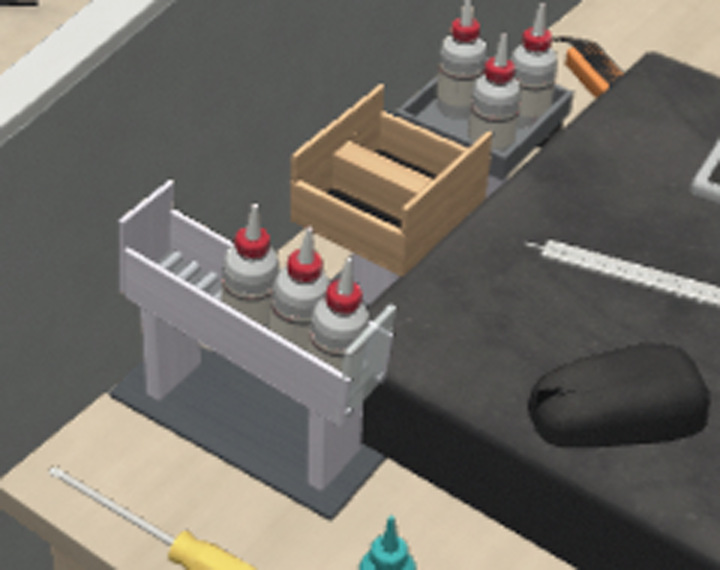

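All three views agree. Three bottles stand in the tray. In the lane, caps at (558,137), (550,171) and (553,206) are touching against the stop. The carrier is empty and the bystanders have not moved.

```bash
python3 -c "
from h import *
print(finish_job())"
```

```text
the job is handed in; nothing more can be done
None
```

The job is done and handed in: the three oldest bottles stand upright in the tray, and the fourth is at the lane's front stop with both new bottles (only two were there) standing behind it; one was knocked along its trough mid-run, so I slid it back by its cap before loading it.

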